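Bolt the lid of the test box

TASK

Bolt the lid of the small blue-and-grey test box: take the red knob of the barrel bolt, lift the handle up out of its notch, slide the bolt across until it meets the stop at the far end, and lay the handle right down into the notch there, then let go. Feel for the stop and do it gently, never forcing the handle hard against the guide, and leave the things lying about the table alone.

Things in the scene. Friction and masses are not known exactly. Their poses are not given: they have to be found in the camera images.
- guide: Steel guide of a barrel bolt on the lid of a box. Origin on the axis of the bolt's rod, level with the middle of the first notch, 90 mm above the table, 32 mm above the flat lid. y = along the rod, the way the bolt slides to lock; -x = the way the handle points when it lies in a notch (the lid ends 93 mm out that way); z = up. Box and guide stand anywhere on the right of the table, turned at will.
- first_notch (a point): Middle of the first notch, 18 mm on the -x side of the guide's origin, where the handle's arm (8 mm thick) crosses the rail. Steel and brass rail along y, 14 to 24 mm on the -x side of the rod. This notch is 12 mm wide, the far one 11 mm; floors 4 mm below the rod axis. The land between them is 6 mm above the rod axis: the arm clears it when lifted above 0.66 rad; 0.8 rad is good for sliding.
- far_notch_range (a point): NOT the far notch itself but the middle of the stretch it may be in, 48 mm along +y from the first notch. The far notch is in an adjustable brass plate, set anew each time within 13 mm either way and not measured. Its far wall is a tall brass stop, reaching 30 mm above the rod axis, which the lifted arm meets when it stands 1.5 mm past the middle of that notch. Find it by feel.
- knob (a point): Centre of the red knob at the end of the handle: a disc 20 mm across and 16 mm thick whose flat faces look along the guide's +y and -y; pinch it across them. It turns about the rod at a radius of 70 mm: in the guide's frame it stands at (-70 cos a, s, 70 sin a) mm, a = handle angle, s = bolt slide. 22 mm of air under it when the handle is down.
- bolt (a joint): Slide of the rod in m along the guide's y: within 2 mm of 0 in the first notch, unlocked; 0.035 to 0.061 (1.5 mm play) in the far notch, depending on how the brass plate is set. Slides against about 3 N of friction.
- handle (a joint): Angle of the handle about the rod in rad: 0 = level, on the floor of a notch; grows as the knob is lifted; 0.6 to 0.67 when the arm rests on top of the land; stop at 1.3. Its stiff bearing (about 0.035 N m) holds it where it is left: it does not fall by itself and must be pressed lightly down.
- battery_mid (a point): Centre (half-way up) of a loose bystander, not to be disturbed: square 9 V battery, 48 x 26 x 17 mm.
- heatsink_mid (a point): Centre (half-way up) of a loose bystander, not to be disturbed: black finned heat sink, 42 x 34 x 22 mm.
- tape_mid (a point): Centre (half-way up) of a loose bystander, not to be disturbed: roll of black insulating tape, 69 mm across, 18 mm high.
- capacitor_mid (a point): Centre (half-way up) of a loose bystander, not to be disturbed: upright dark blue capacitor, 22 mm across, 32 mm high.

How it is judged:
On the way, in this order (a step that is already met when the one before it is completed fails the run):
1. the handle is lifted out of the first notch (above 0.5 rad while the bolt is still within 8 mm of its start) (value of joint handle above 0.5 rad and value of joint bolt below 0.008 m), for 0.1 s.
2. the bolt is slid across with the handle up (slide above 31 mm, handle above 0.5 rad) (value of joint bolt above 0.031 m and value of joint handle above 0.5 rad), for 0.1 s.
At the end, for the whole second after the job is handed in: The bolt is slid across (more than 31 mm) and its handle lies at rest down in the far notch (below 0.12 rad, about 8 mm at the knob) (value of joint bolt above 0.031 m and value of joint handle below 0.12 rad and velocity of joint bolt between -0.01 and 0.01 m/s and velocity of joint handle between -0.1 and 0.1 rad/s); the robot touches nothing.
It fails at once if the handle is forced against the guide, its notches or its stop with more than 20 N (contact force between handle and guide above 20 N).
It fails at once if the battery is moved more than 30 mm (distance of battery_mid from where it was at the start of the episode above 0.03 m).
It fails at once if the heatsink is moved more than 30 mm (distance of heatsink_mid from where it was at the start of the episode above 0.03 m).
It fails at once if the tape is moved more than 30 mm (distance of tape_mid from where it was at the start of the episode above 0.03 m).
It fails at once if the capacitor is moved more than 30 mm (distance of capacitor_mid from where it was at the start of the episode above 0.03 m).
It also fails if it takes over 42 s, if anything falls off the work surface, if the arm or the gripper's body presses on something with over 40 N, if the wrist force passes 120 N, or if a joint passes its speed limit or range.

ROBOT

A 6-joint arm with a two-finger parallel gripper is mounted at the origin on a cart in front of the work surface, level with it; the furniture and walls round the work are solid. World frame = base frame: x ahead of the robot, y to its left, z up, the work surface at z = 0. Lengths are in m, angles in rad, forces in N, time in s.
With the tool pointing down it reaches from about 0.325 to 0.85 m from the base axis. Payload 15.5 kg.
Tool frame: the origin (TCP) lies midway between the tips of the shut fingers; the grasp point (between the pads) lies ctrl.grip_point_offset behind it (ctrl.grip_point_offset is the distance from the TCP to the grasp point, in m); z points along the fingers, y is the line along which they close (so a half turn about z gives the same grasp; the last joint's range is limited). The gripper opens to 91 mm and grips with 3 to 60 N. Pads are 32 mm wide; open, the fingers measure 118 mm over their backs; the gripper's body (76 mm by 178 mm) begins 60 mm behind the grasp point.
Start: joints at [-1.226, 0.494, 1.345, -0, 1.302, -0.096], TCP at [0.266, -0.566, 0.214] pointing down, gripper open.
Joint ranges: [-2.91, 2.91], [-0.82, 2.16], [0.22, 2.67], [-1.22, 4.37], [0.12, 2.79], [-3.08, 3.08]. Speed limits (rad/s): [1.89, 1.89, 2.57, 3.01, 3.01, 3.01].

INTERFACE

Orientations are given as a rotation vector (axis times angle).
In Python, from rig import monitor, snapshot, workorder, ctrl gives the robot as it stands.
- The arm moves only by the shell command python3 -m jog 'ROWS' [FORCE]. ROWS is JSON, a list of rows, each an object with "delta_pos": the shift along the tool's x, y, z scaled (see below), a list of three; "rot": the turn, a rotation vector about the tool's x, y, z scaled (see below), a list of three; "jaw": the opening, from -1 (shut) to 1 (fully open). A call has 1 to 5 rows; each row shifts and turns the commanded pose from where the row before left it, along the tool's axes as they then stand; what a row does not reach is not made up. The controller multiplies each number of a shift by 2.5 cm and each number of a turn by 0.1 rad. A row lasts 1/12 s, in which the tool goes at most 41.7 mm and 7.16 degrees, less where a joint would pass 70% of its speed; a pose out of reach is approached as far as the arm can. A call with a number of a shift or a turn outside -1 to 1 is refused whole. A call with a gripper value outside its range is refused whole. The fingers move at their own pace and stop on an object; FORCE is the grip in N (left out, the last holds). Time passes only in rows, so rows that do not move let the fingers close. It gives the time, the measured TCP pose, the force, the opening and the grip force at its end, in the units of the state.
- monitor.get_state(): the state, without advancing time (a new reading comes with each control period).
- snapshot(name): name is "scene" or "side" or "wrist"; returns a dict with "img" (384x512x3 uint8, red, green, blue), "K" (3x3 intrinsics, pixels), "origin" and "orientation" of the camera in the world. Camera axes: x right, y down, z forward; pixel columns grow to the right and rows downward; lengths in m; the calibration is good to about 2 mm. A picture is of the moment at which its call begins. There is no depth.
- workorder.job_done(): hands the job in; it is judged then, once.
The state is a dict: "t": time; "joint_positions": joint angles; "joint_velocities": joint speeds; "joint_torque": joint torques, N m; "ee_pos": TCP position; "tool_rot": TCP orientation; "ft_force": force on the tool from outside, world axes, zero at the start; "torque": the same for the moment, N m; "gripper_width": finger opening in m; "grip_force": force on a finger pad.
Only numpy, scipy, OpenCV 4.12 (cv2) and the standard library are available. Lean on these libraries where they do the work, as an engineer would, in place of code of your own. Each camera call takes 0.05 s, during which the arm holds its last target. There are 200 camera calls.

## Working session

There is one attempt and no reset: what is moved stays moved. The work goes in short steps, Python scripts to look and compute and a shell command to move; the robot and the scene stay as the last step left them, time stands still between calls to the robot, and variables do not carry over. Pictures are saved under pics/ and viewed, at most 10 in all, crops included, and the job is handed in when it is done.

```bash
ls; mkdir -p pics; python3 - <<'E'
from rig import monitor, snapshot, ctrl
import cv2, numpy as np
s=monitor.get_state(); print({k:np.round(v,3) for k,v in s.items()}, ctrl.grip_point_offset)
ims=[]
for n in ["scene","side","wrist"]:
    d=snapshot(n); np.savez(f"pics/{n}0.npz",**d)
    print(n,np.round(d["K"],1).tolist(),np.round(d["origin"],3),np.round(d["orientation"],3).tolist())
    if n!="side": cv2.imwrite(f"pics/{n}0.png",d["img"][:,:,::-1])
    else: cv2.imwrite(f"pics/{n}0.png",d["img"][:,:,::-1])
E
```

```text
pics
{'t': np.float64(0.0), 'joint_positions': array([-1.227,  0.494,  1.346, -0.   ,  1.302, -0.096]), 'joint_velocities': array([ 0.   ,  0.001, -0.001, -0.001,  0.001, -0.002]), 'joint_torque': array([-1.0000e-03, -8.7882e+01, -3.8187e+01,  7.1000e-02,  5.3000e-02,
       -0.0000e+00]), 'ee_pos': array([ 0.266, -0.565,  0.213]), 'tool_rot': array([-3.065, -0.685,  0.   ]), 'ft_force': array([-0.137,  0.519, -0.462]), 'torque': array([-0.049, -0.008, -0.037]), 'grip_force': np.float64(0.0), 'gripper_width': np.float64(0.091)} 0.0188
scene [[411.7, 0.0, 253.1], [0.0, 411.7, 193.9], [0.0, 0.0, 1.0]] [-0.138  0.414  0.957] [-1.157, 2.378, -0.942]
side [[347.0, 0.0, 252.2], [0.0, 347.0, 189.9], [0.0, 0.0, 1.0]] [ 0.384 -0.863  0.652] [-2.201, 0.177, -0.104]
wrist [[279.5, 0.0, 260.5], [0.0, 279.5, 188.8], [0.0, 0.0, 1.0]] [ 0.338 -0.532  0.383] [2.446, -1.551, -0.221]
```

View pics/scene0.png

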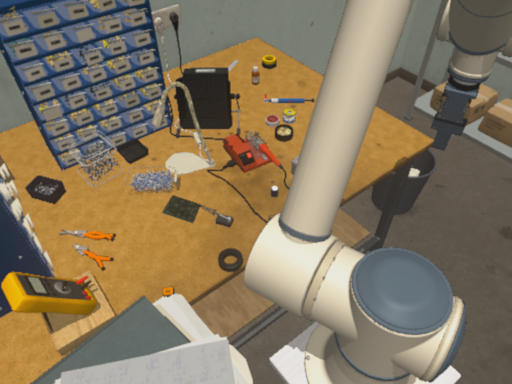

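View pics/side0.png

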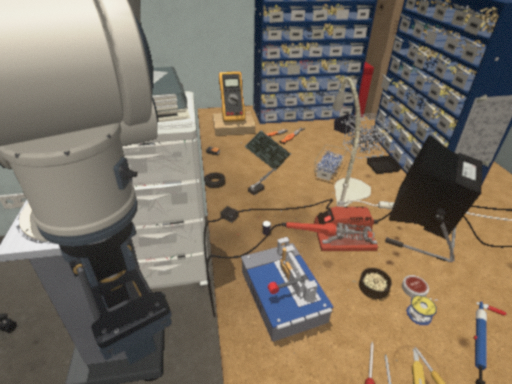

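The side view shows the box at about (287,288), with the red knob at (272,287) and the rail running towards (285,245). The arm hides the box in the scene view. I'll zoom in and check the wrist view.

```bash
cat > h.py <<'E'
import numpy as np, cv2
from scipy.spatial.transform import Rotation as R
from rig import monitor, snapshot
def ray(d,uv,z):
    v=R.from_rotvec(d["orientation"]).as_matrix()@np.linalg.solve(d["K"],[uv[0],uv[1],1.])
    return d["origin"]+v*(z-d["origin"][2])/v[2]
def red(img):
    h=cv2.cvtColor(img,cv2.COLOR_RGB2HSV)
    m=(((h[...,0]<6)|(h[...,0]>174))&(h[...,1]>150)&(h[...,2]>90)).astype(np.uint8)
    n,l,s,c=cv2.connectedComponentsWithStats(m)
    return [(s[i],np.round(c[i],1)) for i in range(1,n) if s[i][4]>25]
E
python3 - <<'E'
from h import *
d=np.load("pics/side0.npz")
for s,c in red(d["img"]): print(s,c,ray(d,c,.09))
a=cv2.resize(d["img"][225:345,230:340],None,fx=5,fy=5,interpolation=2)
w=np.load("pics/wrist0.npz")["img"]
cv2.imwrite("pics/c.png",np.hstack([a[:,:,::-1]]))
cv2.imwrite("pics/w.png",w[:,:,::-1])
E
```

```text
[359  62  15  52 385] [365.2  84.9] [1.17341911 0.6233049  0.09      ]
[287 208  83  32 710] [329.5 221.9] [ 0.67985156 -0.26990747  0.09      ]
[320 241  17   9  55] [327.8 246.5] [ 0.64779992 -0.34848116  0.09      ]
[349 245  14   5  29] [356.1 246.8] [ 0.71036969 -0.35920423  0.09      ]
[269 283   9  10  69] [272.9 287.2] [ 0.50255279 -0.43818823  0.09      ]
[415 282  10   9  35] [420.8 287.2] [ 0.79336598 -0.48427947  0.09      ]
[490 307  16   8  56] [497.2 310.5] [ 0.90595998 -0.55597841  0.09      ]
[366 378   8   6  37] [369.3 381.1] [ 0.61378144 -0.63765616  0.09      ]
```

View pics/c.png

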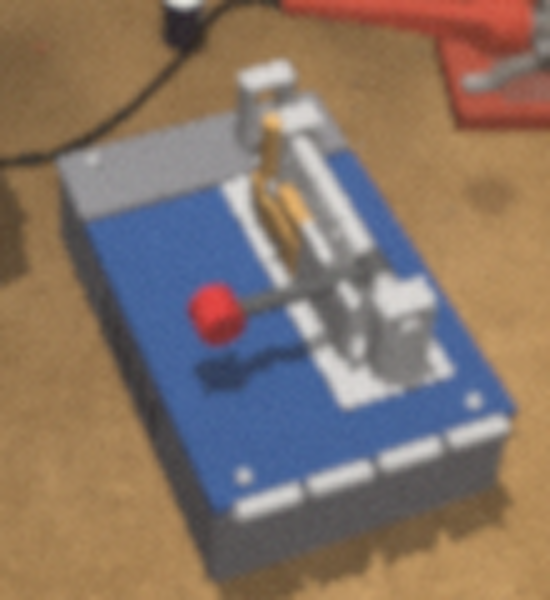

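View pics/w.png

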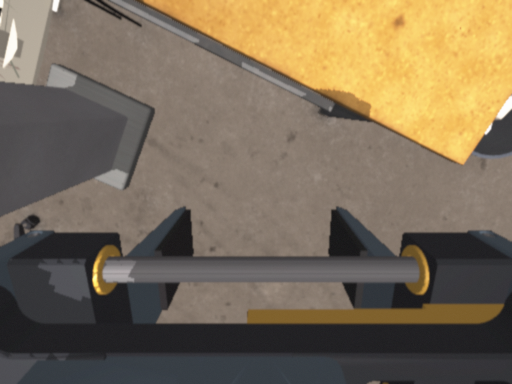

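```bash
python3 - <<'E'
from h import *
d=np.load("pics/side0.npz")
P=lambda x,y,z:ray(d,(230+x/5-.4,225+y/5-.4),z)
bl,tl,br,tr=P(213,508,.058),P(60,155,.058),P(515,408,.058),P(318,92,.058)
for a,b in((bl,tl),(br,tr),(bl,br),(tl,tr)): v=b-a;print(np.round(v,3),np.linalg.norm(v),np.degrees(np.arctan2(v[1],v[0])))
print(bl,tl,br,tr)
print(P(217,314,.09))
s=monitor.get_state(); print(R.from_rotvec(s["tool_rot"]).as_matrix().round(3))
E
```

```text
[-0.032  0.185  0.   ] 0.18809231374726348 99.75993934195125
[-0.032  0.182  0.   ] 0.18527287132292383 100.00090312061964
[0.128 0.024 0.   ] 0.13006734531905728 10.541282088448957
[0.128 0.021 0.   ] 0.12928031097219367 9.295733630631194
[ 0.48897884 -0.50154555  0.058     ] [ 0.45709334 -0.31617556  0.058     ] [ 0.61685108 -0.47775052  0.058     ] [ 0.58467591 -0.29529286  0.058     ]
[ 0.50264585 -0.43869166  0.09      ]
[[ 0.905  0.426 -0.   ]
 [ 0.426 -0.905  0.001]
 [ 0.    -0.001 -1.   ]]
```

```bash
python3 -m jog '[{"delta_pos":[0,0,0],"rot":[0,0,1],"jaw":1},{"delta_pos":[0,0,0],"rot":[0,0,1],"jaw":1},{"delta_pos":[0,0,0],"rot":[0,0,0.67],"jaw":1},{"delta_pos":[1,-0.3,0],"rot":[0,0,0],"jaw":1},{"delta_pos":[1,-0.3,0],"rot":[0,0,0],"jaw":1}]'
python3 -m jog '[{"delta_pos":[1,-0.4,0],"rot":[0,0,0],"jaw":1},{"delta_pos":[1,-0.4,0],"rot":[0,0,0],"jaw":1},{"delta_pos":[1,-0.4,0],"rot":[0,0,0],"jaw":1},{"delta_pos":[1,-0.4,0],"rot":[0,0,0],"jaw":1},{"delta_pos":[1,-0.4,0],"rot":[0,0,0],"jaw":1}]'
python3 -m jog '[{"delta_pos":[1,-0.4,0],"rot":[0,0,0],"jaw":1},{"delta_pos":[1,-0.4,0],"rot":[0,0,0],"jaw":1},{"delta_pos":[1,-0.4,0],"rot":[0,0,0],"jaw":1},{"delta_pos":[0,0,0],"rot":[0,0,0],"jaw":1},{"delta_pos":[0,0,0],"rot":[0,0,0],"jaw":1}]'
python3 - <<'E'
from h import *
s=monitor.get_state(); print(s["ee_pos"],s["t"],s["ft_force"],R.from_rotvec(s["tool_rot"]).as_matrix().round(3))
d=snapshot("wrist"); np.savez("pics/w1.npz",**d); cv2.imwrite("pics/w1.png",d["img"][:,:,::-1])
for s,c in red(d["img"]): print(s,c,ray(d,c,.09))
E
```

```text
t: 0.57
ee_pos: [0.3124, -0.5423, 0.2137]
tool_rot: [-3.13, -0.267, 0.0]
ft_force: [1.1, 0.1, -0.6]
gripper_width: 0.0912
grip_force: 0.0
t: 0.98
ee_pos: [0.4283, -0.4704, 0.2137]
tool_rot: [-3.129, -0.271, 0.0]
ft_force: [-0.4, 0.1, 0.1]
gripper_width: 0.0914
grip_force: 0.0
t: 1.4
ee_pos: [0.4969, -0.428, 0.2135]
tool_rot: [-3.129, -0.274, 0.001]
ft_force: [-0.3, -0.3, -0.2]
gripper_width: 0.0912
grip_force: 0.0
[ 0.4968777  -0.42799509  0.21349673] 1.4 [-0.34543337 -0.31778707 -0.17290534] [[ 0.985  0.174 -0.   ]
 [ 0.174 -0.985  0.   ]
 [-0.    -0.001 -1.   ]]
[  91    0   37   75 1296] [107.1  33.2] [ 0.61632751 -0.26097587  0.09      ]
[147   0  15   7  54] [154.8   2.1] [ 0.64976443 -0.3033436   0.09      ]
[416  71  50  47 936] [440.6  94.1] [ 0.61937579 -0.5888915   0.09      ]
[265 172  14  17 219] [271.5 180.5] [ 0.50281997 -0.43978239  0.09      ]
```

View pics/w1.png

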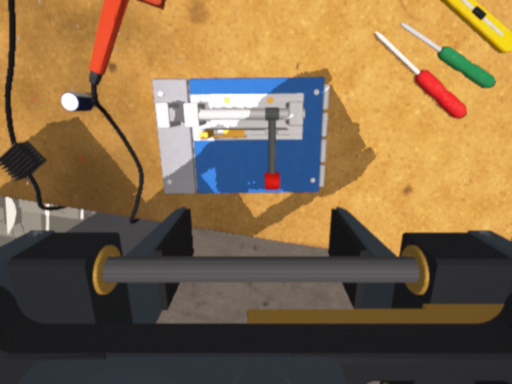

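The wrist view puts the knob at (272,180), with the handle vertical and the rail level in the picture, so the yaw is right. The position agrees with the side view to 1.6 mm. Next I'll go down over the knob and close on it.

```bash
python3 -m jog '[{"delta_pos":[0.15,0.46,0],"rot":[0,0,0],"jaw":1},{"delta_pos":[0,0,1],"rot":[0,0,0],"jaw":1},{"delta_pos":[0,0,1],"rot":[0,0,0],"jaw":1},{"delta_pos":[0,0,1],"rot":[0,0,0],"jaw":1},{"delta_pos":[0,0,1],"rot":[0,0,0],"jaw":1}]' 6
python3 -m jog '[{"delta_pos":[0,0,1],"rot":[0,0,0],"jaw":1},{"delta_pos":[0,0,0.5],"rot":[0,0,0],"jaw":1},{"delta_pos":[0,0,0],"rot":[0,0,0],"jaw":-0.3},{"delta_pos":[0,0,0],"rot":[0,0,0],"jaw":-0.3},{"delta_pos":[0,0,0],"rot":[0,0,0],"jaw":-0.3}]' 6
python3 - <<'E'
from h import *
s=monitor.get_state(); print(s["ee_pos"],s["t"],s["ft_force"])
d=snapshot("wrist"); print([(a,c,ray(d,c,.09)) for a,c in red(d["img"])])
d=snapshot("side"); print([(a,c,ray(d,c,.09)) for a,c in red(d["img"])])
cv2.imwrite("pics/s2.png",cv2.resize(d["img"][165:345,200:360],None,fx=3.3,fy=3.3)[:,:,::-1])
E
```

```text
t: 1.87
ee_pos: [0.5005, -0.4405, 0.1129]
tool_rot: [3.13, 0.269, -0.0]
ft_force: [0.7, 0.1, 0.3]
gripper_width: 0.0914
grip_force: 0.0
t: 2.28
ee_pos: [0.5021, -0.4406, 0.078]
tool_rot: [3.128, 0.27, 0.002]
ft_force: [-0.3, -0.1, -0.2]
gripper_width: 0.0742
grip_force: 0.0
[ 0.50211671 -0.44058725  0.0780095 ] 2.2833 [-0.28573736 -0.11573053 -0.24793004]
[(array([486,  51,  26,  42, 700], dtype=int32), array([501.6,  68.8]), array([ 0.621438  , -0.54857831,  0.09      ])), (array([246, 225,  26,  32, 759], dtype=int32), array([258.4, 241.5]), array([ 0.50157018, -0.44007015,  0.09      ]))]
[(array([359,  62,  15,  52, 376], dtype=int32), array([365.3,  84.8]), array([1.1744571 , 0.62450993, 0.09      ])), (array([302, 208,  67,  34, 680], dtype=int32), array([334.2, 221.1]), array([ 0.69223107, -0.26886525,  0.09      ])), (array([320, 243,  34,   7,  89], dtype=int32), array([334.4, 246.6]), array([ 0.66235687, -0.35107035,  0.09      ])), (array([355, 245,  17,   4,  34], dtype=int32), array([362.3, 246.4]), array([ 0.72468366, -0.36019004,  0.09      ])), (array([411, 282,  14,   9,  41], dtype=int32), array([419.9, 287.3]), array([ 0.79145289, -0.484222  ,  0.09      ])), (array([489, 307,  17,   8,  56], dtype=int32), array([497.2, 310.5]), array([ 0.90595998, -0.55597841,  0.09      ])), (array([365, 378,   9,   6,  38], dtype=int32), array([369.2, 381.2]), array([ 0.61356073, -0.63777346,  0.09      ]))]
```

View pics/s2.png

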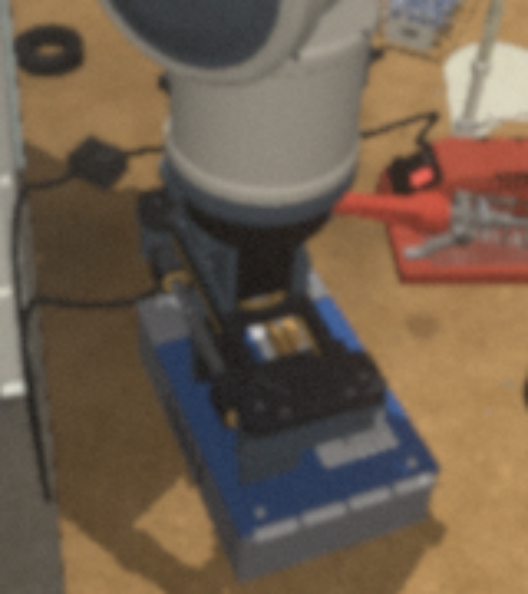

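The gripper straddles the knob. The wrist camera measures the knob within 1 mm of the TCP in xy. I'll go 4 mm lower and close.

```bash
python3 -m jog '[{"delta_pos":[0,0,0.16],"rot":[0,0,0],"jaw":-0.5},{"delta_pos":[0,0,0],"rot":[0,0,0],"jaw":-1},{"delta_pos":[0,0,0],"rot":[0,0,0],"jaw":-1},{"delta_pos":[0,0,0],"rot":[0,0,0],"jaw":-1},{"delta_pos":[0,0,0],"rot":[0,0,0],"jaw":-1}]' 6
python3 -m jog '[{"delta_pos":[0,0,0],"rot":[0,0,0],"jaw":-1},{"delta_pos":[0,0,0],"rot":[0,0,0],"jaw":-1},{"delta_pos":[0,0,0],"rot":[0,0,0],"jaw":-1},{"delta_pos":[0,0,0],"rot":[0,0,0],"jaw":-1}]' 6
```

```text
t: 2.8
ee_pos: [0.5018, -0.4397, 0.0725]
tool_rot: [3.13, 0.271, 0.0]
ft_force: [-0.6, -0.1, 0.3]
gripper_width: 0.0327
grip_force: 0.0
t: 3.13
ee_pos: [0.5017, -0.4395, 0.0724]
tool_rot: [-3.13, -0.271, 0.0]
ft_force: [0.4, 0.7, -0.0]
gripper_width: 0.0159
grip_force: 6.0
```

```bash
python3 -m jog '[{"delta_pos":[0.01,0,-0.24],"rot":[0,0,0],"jaw":-1},{"delta_pos":[0.03,0,-0.24],"rot":[0,0,0],"jaw":-1},{"delta_pos":[0.05,0,-0.23],"rot":[0,0,0],"jaw":-1},{"delta_pos":[0.07,0,-0.23],"rot":[0,0,0],"jaw":-1},{"delta_pos":[0,0,0],"rot":[0,0,0],"jaw":-1}]'
python3 -m jog '[{"delta_pos":[0.09,0,-0.22],"rot":[0,0,0],"jaw":-1},{"delta_pos":[0.11,0,-0.21],"rot":[0,0,0],"jaw":-1},{"delta_pos":[0.12,0,-0.2],"rot":[0,0,0],"jaw":-1},{"delta_pos":[0.14,0,-0.19],"rot":[0,0,0],"jaw":-1},{"delta_pos":[0,0,0],"rot":[0,0,0],"jaw":-1}]'
python3 -m jog '[{"delta_pos":[0.15,0,-0.18],"rot":[0,0,0],"jaw":-1},{"delta_pos":[0.16,0,-0.16],"rot":[0,0,0],"jaw":-1},{"delta_pos":[0,0,0],"rot":[0,0,0],"jaw":-1}]'
```

```text
t: 3.55
ee_pos: [0.5062, -0.4391, 0.0975]
tool_rot: [3.129, 0.271, 0.001]
ft_force: [-2.8, 2.6, 0.9]
gripper_width: 0.0162
grip_force: 6.0
t: 3.97
ee_pos: [0.5179, -0.437, 0.1176]
tool_rot: [3.129, 0.272, 0.001]
ft_force: [-3.4, 2.3, 2.4]
gripper_width: 0.016
grip_force: 6.0
t: 4.22
ee_pos: [0.5256, -0.4356, 0.1257]
tool_rot: [3.129, 0.272, 0.001]
ft_force: [-1.8, 2.7, 2.0]
gripper_width: 0.016
grip_force: 6.0
```

```bash
python3 - <<'E'
from h import *
s=monitor.get_state(); print(s["ee_pos"],s["ft_force"])
d=snapshot("wrist")
for a,c in red(d["img"]):
  if 200<c[0]<320: print(a,c,ray(d,c,s["ee_pos"][2]+.0176))
cv2.imwrite("pics/w3.png",d["img"][60:384,100:420,::-1])
E
```

```text
[ 0.52559067 -0.4355658   0.12574432] [-1.75614449  2.68204081  1.99699022]
[247 228  28  29 785] [260.3 242.3] [ 0.52755243 -0.43586349  0.14334432]
```

View pics/w3.png

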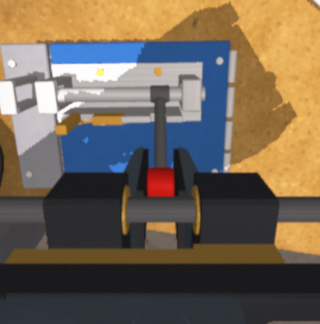

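The knob is held between the pads, at (160,182) in the crop, and the arm has swung up off the rail. I'll slide to 27 mm, before the earliest possible stop.

```bash
python3 -m jog '[{"delta_pos":[0,-0.16,0],"rot":[0,0,0],"jaw":-1},{"delta_pos":[0,-0.2,0],"rot":[0,0,0],"jaw":-1},{"delta_pos":[0,-0.2,0],"rot":[0,0,0],"jaw":-1},{"delta_pos":[0,-0.2,0],"rot":[0,0,0],"jaw":-1},{"delta_pos":[0,-0.2,0],"rot":[0,0,0],"jaw":-1}]'
python3 -m jog '[{"delta_pos":[0,-0.1,0],"rot":[0,0,0],"jaw":-1},{"delta_pos":[0,-0.08,0],"rot":[0,0,0],"jaw":-1},{"delta_pos":[0,-0.06,0],"rot":[0,0,0],"jaw":-1},{"delta_pos":[0,-0.06,0],"rot":[0,0,0],"jaw":-1}]'
```

```text
t: 4.68
ee_pos: [0.5203, -0.4116, 0.125]
tool_rot: [3.13, 0.271, -0.0]
ft_force: [-0.5, -3.7, 2.5]
gripper_width: 0.0157
grip_force: 6.0
t: 5.02
ee_pos: [0.519, -0.4046, 0.125]
tool_rot: [3.13, 0.271, -0.0]
ft_force: [-2.6, -4.7, 4.4]
gripper_width: 0.0162
grip_force: 6.0
```

```bash
python3 -m jog '[{"delta_pos":[0,-0.06,0],"rot":[0,0,0],"jaw":-1},{"delta_pos":[0,-0.06,0],"rot":[0,0,0],"jaw":-1}]'
python3 -m jog '[{"delta_pos":[0,-0.05,0],"rot":[0,0,0],"jaw":-1},{"delta_pos":[0,-0.05,0],"rot":[0,0,0],"jaw":-1}]'
```

```text
t: 5.18
ee_pos: [0.5185, -0.4018, 0.125]
tool_rot: [3.13, 0.271, -0.0]
ft_force: [-3.6, -3.9, 4.7]
gripper_width: 0.0159
grip_force: 6.0
t: 5.35
ee_pos: [0.518, -0.3993, 0.125]
tool_rot: [3.13, 0.271, -0.0]
ft_force: [-3.7, -3.4, 5.8]
gripper_width: 0.0161
grip_force: 6.0
```

The force on the tool has grown along the handle, so the tool sits slightly too close to the rod. I'll ease it outward about 1.5 mm and then carry on feeling for the stop.

```bash
python3 -m jog '[{"delta_pos":[-0.04,0,-0.04],"rot":[0,0,0],"jaw":-1},{"delta_pos":[0,-0.04,0],"rot":[0,0,0],"jaw":-1}]'
python3 -m jog '[{"delta_pos":[0,-0.05,0],"rot":[0,0,0],"jaw":-1},{"delta_pos":[0,-0.05,0],"rot":[0,0,0],"jaw":-1}]'
```

```text
t: 5.52
ee_pos: [0.5174, -0.3983, 0.1257]
tool_rot: [-3.13, -0.271, -0.001]
ft_force: [2.7, -1.8, -2.5]
gripper_width: 0.0159
grip_force: 6.0
t: 5.68
ee_pos: [0.5169, -0.3958, 0.1257]
tool_rot: [-3.13, -0.271, -0.0]
ft_force: [3.6, -1.6, -4.2]
gripper_width: 0.0162
grip_force: 6.0
```

```bash
python3 -m jog '[{"delta_pos":[0.015,-0.04,0.015],"rot":[0,0,0],"jaw":-1},{"delta_pos":[0,-0.04,0],"rot":[0,0,0],"jaw":-1}]'
python3 -m jog '[{"delta_pos":[0,-0.05,0],"rot":[0,0,0],"jaw":-1},{"delta_pos":[0,-0.05,0],"rot":[0,0,0],"jaw":-1}]'
```

```text
t: 5.85
ee_pos: [0.5165, -0.3939, 0.1256]
tool_rot: [3.13, 0.271, -0.001]
ft_force: [-0.3, -3.6, -0.4]
gripper_width: 0.016
grip_force: 6.0
t: 6.02
ee_pos: [0.5161, -0.3914, 0.1256]
tool_rot: [3.13, 0.271, -0.0]
ft_force: [-0.8, -4.2, 0.7]
gripper_width: 0.0159
grip_force: 6.0
```

```bash
python3 -m jog '[{"delta_pos":[0,-0.05,0],"rot":[0,0,0],"jaw":-1},{"delta_pos":[0,-0.05,0],"rot":[0,0,0],"jaw":-1}]'|sed -n '2p;4p'
python3 -m jog '[{"delta_pos":[0,-0.05,0],"rot":[0,0,0],"jaw":-1}]'|sed -n '2p;4p'
```

```text
ee_pos: [0.5157, -0.3889, 0.1256]
ft_force: [-1.6, -3.7, 2.1]
ee_pos: [0.5154, -0.3877, 0.1256]
ft_force: [-2.7, -3.0, 1.0]
```

```bash
python3 -m jog '[{"delta_pos":[0,-0.05,0],"rot":[0,0,0],"jaw":-1}]'|sed -n '2p;4p'
```

```text
ee_pos: [0.5152, -0.3864, 0.1256]
ft_force: [-2.1, -3.9, 2.6]
```

```bash
python3 -m jog '[{"delta_pos":[0,-0.05,0],"rot":[0,0,0],"jaw":-1}]'|sed -n '2p;4p'
python3 -m jog '[{"delta_pos":[0,-0.04,-0.01],"rot":[0,0,0],"jaw":-1}]'|sed -n '2p;4p'
```

```text
ee_pos: [0.515, -0.3852, 0.1256]
ft_force: [-2.9, -3.9, 3.3]
ee_pos: [0.5149, -0.3841, 0.1258]
ft_force: [-0.5, -3.4, -0.7]
```

```bash
python3 -m jog '[{"delta_pos":[0,-0.04,0],"rot":[0,0,0],"jaw":-1}]'|sed -n '2p;4p'
```

```text
ee_pos: [0.5148, -0.3832, 0.1258]
ft_force: [-2.0, -3.9, 1.6]
```

```bash
python3 -m jog '[{"delta_pos":[0,-0.04,0],"rot":[0,0,0],"jaw":-1}]'|sed -n '2p;4p'
```

```text
ee_pos: [0.5146, -0.3822, 0.1258]
ft_force: [-1.7, -3.2, 1.2]
```

```bash
python3 -m jog '[{"delta_pos":[0,-0.04,0],"rot":[0,0,0],"jaw":-1}]'|sed -n '2p;4p'
```

```text
ee_pos: [0.5145, -0.3812, 0.1258]
ft_force: [-2.3, -3.6, 1.0]
```

```bash
python3 -m jog '[{"delta_pos":[0,-0.04,0],"rot":[0,0,0],"jaw":-1}]'|sed -n '2p;4p'
```

```text
ee_pos: [0.5143, -0.3802, 0.1258]
ft_force: [-1.4, -3.6, 1.2]
```

```bash
python3 -m jog '[{"delta_pos":[0,-0.04,0],"rot":[0,0,0],"jaw":-1}]'|sed -n '2p;4p'
```

```text
ee_pos: [0.5141, -0.3793, 0.1258]
ft_force: [-2.8, -3.8, 1.8]
```

```bash
python3 -m jog '[{"delta_pos":[0,-0.04,0],"rot":[0,0,0],"jaw":-1}]'|sed -n '2p;4p'
```

```text
ee_pos: [0.514, -0.3784, 0.1258]
ft_force: [-2.0, -9.0, 1.6]
```

```bash
python3 -m jog '[{"delta_pos":[0,-0.04,0],"rot":[0,0,0],"jaw":-1}]'|sed -n '2p;4p'
```

```text
ee_pos: [0.5141, -0.3782, 0.126]
ft_force: [-1.3, -12.4, 0.4]
```

```bash
python3 -m jog '[{"delta_pos":[0,-0.04,0],"rot":[0,0,0],"jaw":-1}]'|sed -n '2p;4p;5p'
```

```text
ee_pos: [0.5141, -0.3776, 0.1261]
ft_force: [-0.9, -12.1, -1.9]
gripper_width: 0.017
```

The stop is felt at a slide of about 58 mm, with a force of 9–12 N. I'll back off about 1.5 mm.

```bash
python3 -m jog '[{"delta_pos":[0,0.04,0],"rot":[0,0,0],"jaw":-1}]'|sed -n '2p;4p;5p'
python3 -m jog '[{"delta_pos":[0,0.04,0],"rot":[0,0,0],"jaw":-1}]'|sed -n '2p;4p;5p'
```

```text
ee_pos: [0.5143, -0.3784, 0.1261]
ft_force: [-0.1, -6.9, 0.7]
gripper_width: 0.0159
ee_pos: [0.5143, -0.3788, 0.126]
ft_force: [-2.1, -1.2, 3.4]
gripper_width: 0.0159
```

```bash
python3 -m jog '[{"delta_pos":[0,0.03,0],"rot":[0,0,0],"jaw":-1}]'|sed -n '2p;4p;5p'
```

```text
ee_pos: [0.5141, -0.3789, 0.1258]
ft_force: [-1.7, 0.5, 3.3]
gripper_width: 0.0159
```

```bash
python3 -m jog '[{"delta_pos":[0,0.03,0],"rot":[0,0,0],"jaw":-1}]'|sed -n '2p;4p;5p'
```

```text
ee_pos: [0.5141, -0.3791, 0.1257]
ft_force: [-4.2, 1.9, 4.1]
gripper_width: 0.016
```

```bash
python3 -m jog '[{"delta_pos":[0,0.03,0],"rot":[0,0,0],"jaw":-1},{"delta_pos":[0,0,0],"rot":[0,0,0],"jaw":-1}]'|sed -n '2p;4p;5p'
```

```text
ee_pos: [0.5142, -0.3801, 0.1256]
ft_force: [-2.9, 1.4, 4.3]
gripper_width: 0.0161
```

```bash
python3 -m jog '[{"delta_pos":[-0.015,0.02,-0.015],"rot":[0,0,0],"jaw":-1},{"delta_pos":[-0.11,0,0.11],"rot":[0,0,0],"jaw":-1},{"delta_pos":[-0.11,0,0.11],"rot":[0,0,0],"jaw":-1},{"delta_pos":[-0.1,0,0.11],"rot":[0,0,0],"jaw":-1},{"delta_pos":[0,0,0],"rot":[0,0,0],"jaw":-1}]'
```

```text
t: 8.1
ee_pos: [0.5056, -0.3824, 0.1171]
tool_rot: [-3.129, -0.271, 0.001]
ft_force: [3.6, 1.8, -2.8]
gripper_width: 0.0162
grip_force: 6.0
```

```bash
python3 -m jog '[{"delta_pos":[-0.025,0,0.06],"rot":[0,0,0],"jaw":-1},{"delta_pos":[-0.038,0,0.047],"rot":[0,0,0],"jaw":-1}]'|sed -n '2p;4p;5p'
```

```text
ee_pos: [0.5044, -0.3828, 0.1152]
ft_force: [-0.0, 2.8, 1.2]
gripper_width: 0.0158
```

```bash
python3 -m jog '[{"delta_pos":[-0.036,0,0.05],"rot":[0,0,0],"jaw":-1}]'|sed -n '2p;4p;5p'
```

```text
ee_pos: [0.5036, -0.383, 0.114]
ft_force: [0.3, 3.5, 1.3]
gripper_width: 0.0164
```

```bash
python3 -m jog '[{"delta_pos":[-0.035,0,0.05],"rot":[0,0,0],"jaw":-1}]'|sed -n '2p;4p;5p'
```

```text
ee_pos: [0.5028, -0.3831, 0.1127]
ft_force: [-0.3, 2.6, 1.6]
gripper_width: 0.016
```

```bash
python3 -m jog '[{"delta_pos":[-0.034,0,0.05],"rot":[0,0,0],"jaw":-1}]'|sed -n '2p;4p;5p'
```

```text
ee_pos: [0.502, -0.3833, 0.1114]
ft_force: [0.1, 2.0, 0.7]
gripper_width: 0.0162
```

```bash
python3 -m jog '[{"delta_pos":[-0.033,0,0.05],"rot":[0,0,0],"jaw":-1}]'|sed -n '2p;4p;5p'
```

```text
ee_pos: [0.5012, -0.3834, 0.1101]
ft_force: [-0.5, 2.9, 1.3]
gripper_width: 0.016
```

```bash
python3 -m jog '[{"delta_pos":[-0.032,0,0.05],"rot":[0,0,0],"jaw":-1}]'|sed -n '2p;4p;5p'
```

```text
ee_pos: [0.5005, -0.3836, 0.1089]
ft_force: [0.5, 2.7, 1.1]
gripper_width: 0.0161
```

The lift is now below 0.55 rad with no contact force, so the arm is in the far notch. I'll lower it the rest of the way.

```bash
python3 -m jog '[{"delta_pos":[-0.09,0,0.155],"rot":[0,0,0],"jaw":-1},{"delta_pos":[-0.08,0,0.16],"rot":[0,0,0],"jaw":-1},{"delta_pos":[-0.07,0,0.17],"rot":[0,0,0],"jaw":-1},{"delta_pos":[-0.06,0,0.17],"rot":[0,0,0],"jaw":-1}]'|sed -n '2p;4p;5p'
```

```text
ee_pos: [0.4929, -0.385, 0.0921]
ft_force: [2.0, 1.4, 0.5]
gripper_width: 0.0161
```

```bash
python3 -m jog '[{"delta_pos":[-0.05,0,0.19],"rot":[0,0,0],"jaw":-1},{"delta_pos":[-0.035,0,0.19],"rot":[0,0,0],"jaw":-1},{"delta_pos":[0,0,0],"rot":[0,0,0],"jaw":-1}]'|sed -n '2p;4p;5p'
```

```text
ee_pos: [0.4906, -0.3852, 0.0821]
ft_force: [-0.7, -0.5, -0.9]
gripper_width: 0.0162
```

```bash
python3 -m jog '[{"delta_pos":[-0.015,0,0.13],"rot":[0,0,0],"jaw":-1},{"delta_pos":[-0.01,0,0.1],"rot":[0,0,0],"jaw":-1},{"delta_pos":[0,0,0.05],"rot":[0,0,0],"jaw":-1}]'|sed -n '2p;4p;5p'
```

```text
ee_pos: [0.4902, -0.3853, 0.0758]
ft_force: [-0.9, -1.0, 1.1]
gripper_width: 0.0164
```

```bash
python3 -m jog '[{"delta_pos":[0,0,0.04],"rot":[0,0,0],"jaw":-1}]'|sed -n '2p;4p;5p'
```

```text
ee_pos: [0.4902, -0.3853, 0.075]
ft_force: [-0.9, -1.1, 0.6]
gripper_width: 0.0158
```

```bash
python3 -m jog '[{"delta_pos":[0,0,0.04],"rot":[0,0,0],"jaw":-1}]'|sed -n '2p;4p;5p'
```

```text
ee_pos: [0.4903, -0.3853, 0.0741]
ft_force: [-2.0, -0.5, 1.2]
gripper_width: 0.0163
```

```bash
python3 -m jog '[{"delta_pos":[0,0,0.04],"rot":[0,0,0],"jaw":-1}]'|sed -n '2p;4p;5p'
```

```text
ee_pos: [0.4903, -0.3853, 0.0731]
ft_force: [-1.6, -0.8, 1.5]
gripper_width: 0.0163
```

```bash
python3 -m jog '[{"delta_pos":[0,0,0.03],"rot":[0,0,0],"jaw":-1}]'|sed -n '2p;4p;5p'
```

```text
ee_pos: [0.4904, -0.3853, 0.0723]
ft_force: [-1.4, -0.9, 1.7]
gripper_width: 0.0166
```

Back at the original height of 0.072 with a light reaction force. I'll release, lift clear and check.

```bash
python3 -m jog '[{"delta_pos":[0,0,0],"rot":[0,0,0],"jaw":0},{"delta_pos":[0,0,0],"rot":[0,0,0],"jaw":0},{"delta_pos":[0,0,0],"rot":[0,0,0],"jaw":0},{"delta_pos":[0,0,0],"rot":[0,0,0],"jaw":0},{"delta_pos":[0,0,0],"rot":[0,0,0],"jaw":0}]'
python3 -m jog '[{"delta_pos":[0,0,-0.5],"rot":[0,0,0],"jaw":0},{"delta_pos":[-0.5,0,-1],"rot":[0,0,0],"jaw":0},{"delta_pos":[-0.5,0,-1],"rot":[0,0,0],"jaw":0},{"delta_pos":[-0.5,0,-1],"rot":[0,0,0],"jaw":0},{"delta_pos":[0,0,-1],"rot":[0,0,0],"jaw":0}]'
python3 -m jog '[{"delta_pos":[0,0,0],"rot":[0,0,0],"jaw":0},{"delta_pos":[0,0,0],"rot":[0,0,0],"jaw":0}]'
python3 - <<'E'
from h import *
D=[snapshot("wrist"),snapshot("side")]
for d in D: print([(c,ray(d,c,.09)) for a,c in red(d["img"]) if np.hypot(*(ray(d,c,.09)[:2]-[.491,-.383]))<.03])
cv2.imwrite("pics/end.png",cv2.resize(D[0]["img"][40:260,100:400],None,fx=2,fy=2)[:,:,::-1])
E
```

```text
t: 10.27
ee_pos: [0.4904, -0.3853, 0.0724]
tool_rot: [3.13, 0.271, 0.0]
ft_force: [-0.2, 0.7, 0.3]
gripper_width: 0.0448
grip_force: 0.0
t: 10.68
ee_pos: [0.4515, -0.3918, 0.186]
tool_rot: [-3.129, -0.27, 0.002]
ft_force: [0.9, -1.1, -0.2]
gripper_width: 0.0458
grip_force: 0.0
t: 10.85
ee_pos: [0.4539, -0.3924, 0.1863]
tool_rot: [3.128, 0.271, 0.003]
ft_force: [0.3, -0.1, -0.5]
gripper_width: 0.0459
grip_force: 0.0
[(array([259.6, 151.2]), array([ 0.49318757, -0.38562643,  0.09      ]))]
[(array([262.7, 268.1]), array([ 0.49181184, -0.38713942,  0.09      ]))]
```

View pics/end.png

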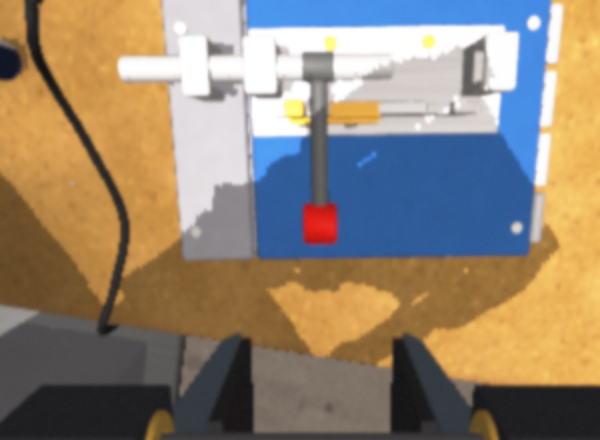

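The end picture shows the knob at (320,224) and the arm lying in the brass far notch against the stop at (295,108). Both views put the knob within 2 mm of its expected place at z = 0.09, so the handle is down. The gripper is clear, so I'll hand in.

```bash
python3 -c "
from rig import workorder; print(workorder.job_done())"
```

```text
the job is handed in; nothing more can be done
None
```

The bolt is slid about 56 mm across to the stop, its handle lies down in the far notch, the gripper is clear, and the job was handed in at about 11 s; no verdict came back.

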